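# Raise and hold the carton height gauge

### The arm

A 6-joint arm with a two-finger parallel gripper is mounted at the origin on the work surface. World frame = base frame: x ahead of the robot, y to its left, z up, the work surface at z = 0. Lengths are in m, angles in rad, forces in N, time in s.
With the tool pointing down it reaches from about 0.375 to 0.9 m from the base axis. Payload 3.1 kg.
Tool frame: the origin (TCP) lies at the centre of the arm's flange, where the gripper is bolted on; the fingertips stand tip_reach ahead of it and the grasp point (between the pads) lies 164 mm ahead of it (tip_reach is the distance from the TCP to the fingertips, in m); z points along the fingers, y is the direction in which the jaws open and shut (so a half turn about z gives the same grasp; the last joint's range is limited). The gripper opens to 87 mm and grips with 3 to 60 N. Pads are 19 mm wide; open, the fingers measure 117 mm over their backs; the gripper's body (75 mm by 190 mm) begins 51 mm behind the grasp point.
Start: joints at [-1.333, 0.527, 1.433, -0, 1.181, -0.178], TCP at [0.253, -0.571, 0.405] pointing down, gripper open.
Joint ranges: [-3.08, 3.08], [-0.75, 2.2], [0.22, 2.44], [-1.43, 4.57], [0, 2.65], [-2.85, 2.85]. Speed limits (rad/s): [2.79, 2.79, 3.14, 3.14, 3.14, 3.14].

### API

Orientations are given as a unit quaternion [x, y, z, w].
In Python, from rig import get_obs, camera, hand_in, tip_reach gives the robot as it stands. The module is installed in compiled form; this text tells all that it offers.
- The arm moves only by the tool servo_tool, never from a script. Its argument "steps" is one flat list of numbers, 5 for each row, row after row: the finger opening in m, from 0 to 0.087, then the shift along the tool's x, y, z in m, then the turn about the tool's z in rad. A call has 1 to 12 rows; each row is the pose to reach, as a shift and turn from the pose commanded when the call began, along the tool's axes at that moment; what a row does not reach only later rows make up. A row lasts 1/8 s, in which the tool goes at most 62.5 mm and 10.7 degrees, less where a joint would pass 70% of its speed; a pose out of reach is approached as far as the arm can. A call with a gripper value outside its range is refused whole. The fingers move at their own pace and stop on an object; "force" is the grip in N (left out, the last holds). Time passes only in rows, so rows that repeat a pose let the fingers close. It gives the time, the measured TCP pose, the force and the opening at its end, in the units of the state.
- get_obs(): the state, without advancing time (a new reading comes with each control period).
- camera(name): name is "scene" or "top" or "wrist"; returns a dict with "pixels" (480x640x3 uint8, blue, green, red), "vertical_fov" (degrees; the focal length in pixels is half the picture's height over the tangent of half this angle, whatever the lens; pixels are square), "cx", "cy" (the principal point, pixels), "D" ([k1, k2, p1, p2, k3] as OpenCV has them; the pictures are not rectified), "T" (4x4, takes a point from camera to world coordinates). Camera axes: x right, y up, looking along -z (the intrinsics and any distortion apply to the point x, -y, -z); pixel columns grow to the right and rows downward; lengths in m; the calibration is good to about 2 mm. A picture is of the moment at which its call begins. There is no depth.
- hand_in(): hands the job in, once; it reports no verdict.
The state is a dict: "time": time; "q": joint angles; "joint_velocities": joint speeds; "joint_torque": joint torques, N m; "position": TCP position; "tool_rot": TCP orientation; "ft_force": force on the tool from outside, world axes, zero at the start; "moment": the same for the moment, N m; "grip_width": finger opening in m.
Only numpy, scipy, OpenCV 4.12 (cv2) and the standard library are available. Lean on these libraries where they do the work, as an engineer would, in place of code of your own. Each camera call takes 0.05 s, during which the arm holds its last target.

### The job

The next carton has to go under the blade of the height gauge on the packing bench: turn the gauge's lock knob clockwise past its click, then squeeze the button in the pull handle and pull the mast up past its first stop to the second, topmost stop. Finish while holding it there by the handle with the button still squeezed in, leaving the knob unlocked; do not let go. Leave the other things on the bench where they are.

Things in the scene. Friction and masses are not known exactly. Their poses are not given: they have to be found in the camera images.
- gauge: Carton height gauge, fixed to the bench: aluminium foot plate 350 x 110 x 12 mm, round upright tube 32 mm across (black collar 40 mm across, top at 140 mm), grey lock housing 165 x 56 mm, top at 42 mm. Origin on the bench under the mast axis, z up; x runs along the plate, which spans x -195 to 155 mm; the lock knob's axis is at x -130 mm, y 0. Stands at any yaw from -52 to 52 degrees.
- knob_grip (a point): Centre of the lock knob's finger bar, on the knob's upright axis, 72 mm above the bench. The knob is black: a disc 48 mm across, top at 51 mm, and on it an upright bar 44 mm long, 14 mm thick, top at 83 mm. The bar lies along this point's x axis and turns with the knob.
- knob (a joint): Angle of the lock knob in rad, 0 (locked) to 1.3 (end stop), growing clockwise seen from above; at 0 the bar lies along the gauge's x axis. Starts at 0 to 0.2. A sprung detent resists from about 0.4 (up to about 0.2 N m); past 0.7 it snaps over to about 1.0 with a click. It stays where it is left. From about 0.75 on the lock no longer holds the mast down.
- handle_grip (a point): Centre of the pull handle on top of the telescoping mast, on the mast axis, 172 mm above the bench when home, 282 mm at the second stop; axes as the gauge's. The handle is a black block 46 mm (x) by 24 mm (y) by 40 mm high, its underside 20 mm below this point and 12 mm above the tube's collar when home. It rides straight up with the mast.
- blade_tip (a point): Free end of the steel feeler blade, 150 mm from the mast axis along the gauge's +x. The blade is 22 mm wide and 4 mm thick, rides with the mast, and its top lies 24 mm below the handle's centre.
- trigger_face (a point): Middle of the outer face of the squeeze button, a grey plate 30 mm wide and 28 mm high on the handle's +y side, level with its centre; the face is 20 mm from the mast axis when out, 13 mm when in. Handle and button together are 32 mm thick along y, 25 mm when squeezed; a grip across y at the handle's centre presses it in.
- trigger (a joint): Squeeze button: 0 out, 0.007 m fully in (about 8.5 N; it springs back out). The mast is free of its stops while the button is in by 0.005 or more.
- mast (a joint): How far the mast is pulled up, in m: 0 home, 0.055 first stop, 0.11 second stop, also its hard upper end. With the button in it slides freely past the first stop (weight and friction together 5 to 7 N); with the button out it latches at the next stop it meets.
- carton: Bystander, loose: small brown cardboard carton 90 x 70 x 60 mm. Origin at the middle of its underside.
- tape_roll: Bystander, loose: amber roll of packing tape lying flat, 90 mm across, 40 mm high. Origin at the middle of its underside.
- jar: Bystander, loose: small jar, 60 mm across, 85 mm high. Origin at the middle of its underside.
- scoop: Bystander, loose: wooden spoon lying flat, about 200 mm long. Origin at the middle of its underside, or thereabouts.
- cups: Bystander, loose: stack of paper cups standing mouth up, 80 mm across, 155 mm high, light. Origin at the middle of its underside.
- basket: Bystander, loose: wooden bowl 120 mm across, 50 mm high. Origin at the middle of its underside.
- staple_box: Bystander, loose: flat cardboard box 100 x 50 x 30 mm. Origin at the middle of its underside.

How it is judged:
On the way, in this order (a step that is already met when the one before it is completed fails the run):
1. the lock knob is turned past its click (value of joint knob above 0.85 rad), for 0.2 s.
2. the mast is pulled up to the second stop with the button squeezed (value of joint mast above 0.104 m and value of joint trigger above 0.005 m and contact force between the fingers and gauge above 4 N), for 0.2 s.
At the end, for the whole second after the job is handed in: The fingers hold the handle (more than 4 N) with the button at least 5 mm in, the mast is within 6 mm of the second stop (joint above 0.104 m) and still, and the knob is past its click (above 0.85 rad) (all of step 2 and value of joint knob above 0.85 rad and not (velocity of joint mast above 0.02 m/s) and not (velocity of joint mast below -0.02 m/s)); the arm keeps its last pose, push and grip.
It fails at once if a bystander is shifted more than 30 mm (distance of any of carton, tape_roll, jar, scoop, cups, basket, staple_box from where it was at the start of the episode above 0.03 m).
It fails at once if the jar or the stack of cups is knocked over (angle between any of jar, cups's own z axis and vertical above 0.6 rad).
It also fails if it takes over 42 s, if anything falls off the work surface, if the arm or the gripper's body presses on something with over 40 N, if the wrist force passes 120 N, or if a joint passes its speed limit or range.

## Working session

There is one attempt and no reset: what is moved stays moved. The work goes in short steps, Python scripts to look and compute and a tool call to move; the robot and the scene stay as the last step left them, time stands still between calls to the robot, and variables do not carry over. Pictures are saved under pics/ and viewed, and the job is handed in when it is done.

Besides the shell and the picture viewer there is one more tool, called after "Emit:" in YAML: its name, and indented under it one key for each argument. servo_tool: Moves the arm, as the interface text tells. Its arguments: {"type":"object","properties":{"steps":{"type":"array"},"force":{"type":"number"}},"required":["steps"]}

```bash
mkdir -p pics
python3 - <<'E'
from rig import get_obs, camera, tip_reach
import cv2,numpy as np
print(tip_reach if not callable(tip_reach) else tip_reach())
o=get_obs()
for k,v in o.items(): print(k,np.round(v,4))
for n in ["scene","top"]:
    c=camera(n); cv2.imwrite(f"pics/{n}0.png",c["pixels"])
    print(n,c["vertical_fov"],c["cx"],c["cy"],c["D"]);print(np.round(c["T"],4))
E
```

```text
0.1822
time 0.0
q [-1.3325  0.5285  1.4339 -0.      1.1814 -0.1785]
joint_velocities [-0.0002  0.0011  0.0003 -0.0006  0.0025  0.0005]
joint_torque [ 2.00000e-03 -4.40037e+01 -1.76588e+01  6.35000e-02  5.82000e-02
 -2.00000e-04]
position [ 0.2529 -0.5711  0.4038]
tool_rot [ 0.9784  0.2069 -0.     -0.0011]
ft_force [ 0.4013  0.8941 -0.1089]
moment [-0.0138  0.0022 -0.028 ]
grip_width 0.0871
scene 44.21890762838669 308.2548981865431 235.53698756092675 [-0.09923542  0.          0.          0.          0.        ]
[[ 0.8152 -0.4507  0.3639  1.2535]
 [ 0.5792  0.6322 -0.5147 -0.9313]
 [ 0.0019  0.6303  0.7763  1.5417]
 [ 0.      0.      0.      1.    ]]
top 52.979837570527366 325.3625963713606 238.1996618677056 [0.01120183 0.         0.         0.         0.        ]
[[ 0.0249  0.9904 -0.1362  0.3853]
 [-0.9995  0.0222 -0.0213 -0.016 ]
 [-0.0181  0.1366  0.9905  1.5553]
 [ 0.      0.      0.      1.    ]]
```

View pics/scene0.png

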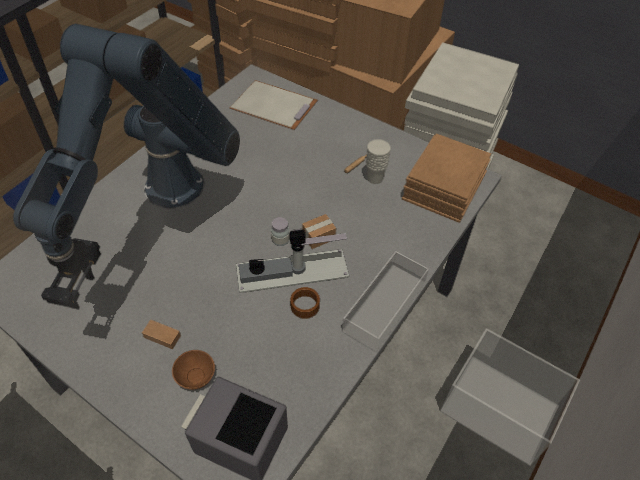

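View pics/top0.png

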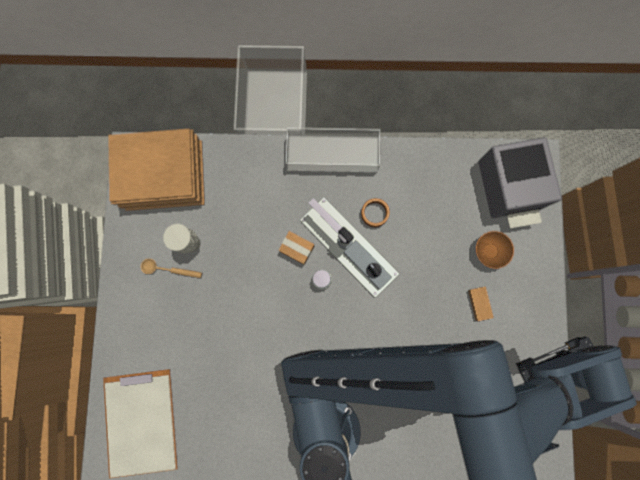

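The scene view shows the gauge at about (295,268). In the top view the handle is at about (345,236), the knob at about (375,270), and the plate between about (320,198) and (378,297). The carton (297,248) and jar (321,280) stand close on the gauge's +y side, and the tape roll (375,212) is on its -y side. Next I'll enlarge and measure.

Run:
```python
import cv2
a=cv2.imread("pics/top0.png")[180:310,270:410]; cv2.imwrite("pics/topz.png",cv2.resize(a,None,fx=4.5,fy=4.5,interpolation=cv2.INTER_CUBIC))
a=cv2.imread("pics/scene0.png")[205:325,225:365]; cv2.imwrite("pics/scz.png",cv2.resize(a,None,fx=4.5,fy=4.5,interpolation=cv2.INTER_CUBIC))
```

```text
(no output)
```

View pics/topz.png

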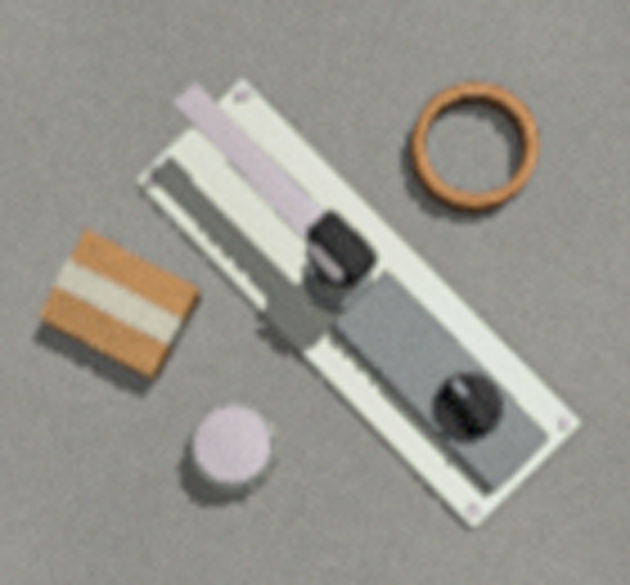

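View pics/scz.png

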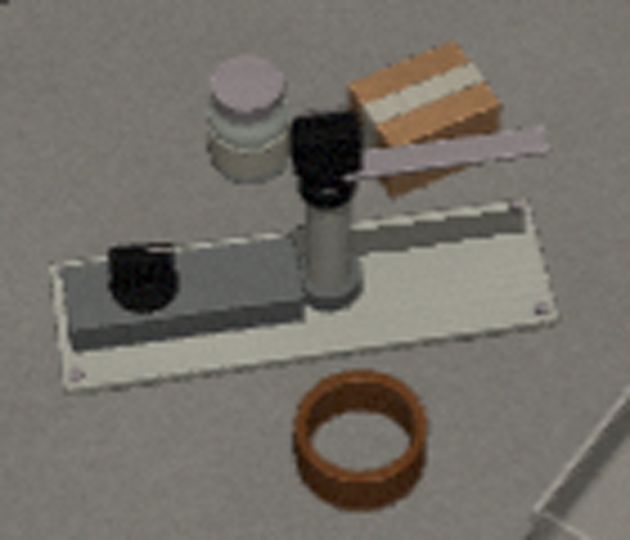

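```bash
cat > h.py <<'E'
import cv2,numpy as np
from rig import camera,get_obs
def cast(c,uv,z):
    f=240/np.tan(np.radians(c["vertical_fov"]/2))
    K=np.array([[f,0,c["cx"]],[0,f,c["cy"]],[0,0,1]])
    p=cv2.undistortPoints(np.array(uv,float).reshape(-1,1,2),K,np.array(c["D"])).reshape(-1,2)
    d=np.c_[p[:,0],-p[:,1],-np.ones(len(p))]@c["T"][:3,:3].T
    o=c["T"][:3,3]; z=np.broadcast_to(z,len(p))
    return o+d*((z-o[2])/d[:,2])[:,None]
def proj(c,P):
    f=240/np.tan(np.radians(c["vertical_fov"]/2))
    K=np.array([[f,0,c["cx"]],[0,f,c["cy"]],[0,0,1]])
    q=(np.atleast_2d(P)-c["T"][:3,3])@c["T"][:3,:3]
    return cv2.projectPoints(q*[1,-1,-1],np.zeros(3),np.zeros(3),K,np.array(c["D"]))[0].reshape(-1,2)
E
python3 - <<'E'
from h import *
def corner(c,zp,off,nm):
    uv=(np.array(zp)+.5)/4.5-.5+off
    P=cast(c,uv,.012)[:,:2]
    print(nm,np.round(P,4).tolist(),[round(float(np.linalg.norm(P[i]-P[i-1])),4) for i in range(4)])
    return P
t=camera("top");s=camera("scene")
# order: +x-y, -x-y, -x+y, +x+y
a=corner(t,[(245,80),(580,423),(475,525),(138,180)],[270,180],"top")
b=corner(s,[(557,320),(67,390),(52,265),(526,203)],[225,205],"scene")
for P in (a,b):
    d=(P[0]+P[3]-P[1]-P[2]); yaw=np.arctan2(d[1],d[0]); u=np.array([np.cos(yaw),np.sin(yaw)])
    m=P.mean(0)+.02*u
    print("yaw",yaw,np.degrees(yaw),"mast",m,"knob",m-.13*u)
    # handle check
    uz={'t':t,'s':s}
    print("proj handle top ",proj(t,[*m,.192]),proj(s,[*m,.192]),"knob",proj(t,[*(m-.13*u),.083]),proj(s,[*(m-.13*u),.083]),"blade",proj(t,[*(m+.15*u),.148]))
Z=lambda zp,off:(np.array(zp)+.5)/4.5-.5+off
print("jar top",cast(t,[Z((232,444),[270,180])],.085),"carton",cast(t,Z([(88,230),(200,295),(152,375),(40,312)],[270,180]),.06))
print("tape",cast(t,[Z((475,146),[270,180])],.04))
E
```

```text
top [[0.7322, 0.0249], [0.4886, -0.2191], [0.4149, -0.1455], [0.6567, 0.1004]] [0.1068, 0.3448, 0.1042, 0.345]
scene [[0.7348, 0.023], [0.4919, -0.2228], [0.4149, -0.1463], [0.6598, 0.0972]] [0.1055, 0.3456, 0.1085, 0.3453]
yaw 0.7900179149272081 45.26469226505434 mast [ 0.58716247 -0.04563641] knob [ 0.49566424 -0.13798398]
proj handle top  [[346.11197602 233.65398674]] [[297.17007884 232.3289577 ]] knob [[374.9255378  269.16738862]] [[255.92978678 260.3482692 ]] blade [[310.70446805 200.03378067]]
yaw 0.7866942353706763 45.074259454011155 mast [ 0.58945609 -0.04806542] knob [ 0.49765142 -0.14010837]
proj handle top  [[346.97688071 232.87946534]] [[297.31354787 233.1953229 ]] knob [[375.62950364 268.53366602]] [[256.00450936 261.10090056]] blade [[311.66056004 199.1840999 ]]
jar top [[0.46387106 0.02539207 0.085     ]] carton [[0.61205414 0.13065605 0.06      ]
 [0.5680651  0.05105013 0.06      ]
 [0.51153795 0.08272346 0.06      ]
 [0.55363597 0.16205842 0.06      ]]
tape [[ 0.68145012 -0.14034074  0.04      ]]
```

```bash
cat >> h.py <<'E'
from scipy.spatial.transform import Rotation as R
def rel(target,yaw=None,o=None):
    o=o or get_obs(); r=R.from_quat(o["tool_rot"]).as_matrix()
    x=r[:,0]; cy=np.arctan2(x[1],x[0])
    d=r.T@(np.array(target)-o["position"])
    print("shift tool",np.round(d,4),"turn",None if yaw is None else round(float((cy-yaw+np.pi)%(2*np.pi)-np.pi),4),"cur yaw",round(float(cy),4),"tilt z",np.round(r[:,2],4))
E
python3 - <<'E'
from h import *
rel([.4967,-.139,.40],.69)
E
```

```text
shift tool [ 0.3979 -0.2966  0.0046] turn -0.2732 cur yaw 0.4168 tilt z [-3.0e-04  1.3e-03 -1.0e+00]
```

Emit:
servo_tool:
  steps: [0.087, 0.04, -0.03, 0, -0.03, 0.087, 0.08, -0.06, 0, -0.06, 0.087, 0.12, -0.09, 0, -0.09, 0.087, 0.16, -0.12, 0, -0.12, 0.087, 0.2, -0.15, 0, -0.15, 0.087, 0.24, -0.18, 0, -0.18, 0.087, 0.28, -0.21, 0, -0.21, 0.087, 0.32, -0.24, 0, -0.24, 0.087, 0.36, -0.268, 0, -0.26, 0.087, 0.385, -0.287, 0, -0.273, 0.087, 0.398, -0.297, 0.004, -0.273, 0.087, 0.398, -0.297, 0.004, -0.273]

```text
time: 1.7
position: [0.4967, -0.1382, 0.4002]
tool_rot: [0.941, 0.339, -0.001, -0.0]
ft_force: [0.3, -0.7, 0.3]
grip_width: 0.0872
```

Run:
```python
from h import *
o=get_obs(); print(o["time"],np.round(o["position"],4),np.round(o["q"],3)); rel([.4967,-.139,.40],.69)
c=camera("wrist"); cv2.imwrite("pics/w1.png",c["pixels"]); print(c["vertical_fov"],c["cx"],c["cy"],c["D"],np.round(c["T"],4))
print(proj(c,[[.4967,-.139,.083],[.5885,-.047,.192]]))
```

```text
1.7 [ 0.4967 -0.1382  0.4002] [-0.488  0.387  1.709 -0.     1.047  0.391]
shift tool [-0.0005  0.0006  0.0002] turn 0.0013 cur yaw 0.6913 tilt z [-1.2e-03  2.0e-04 -1.0e+00]
65.65974810627624 316.6691571850848 238.76825071867873 [-0.02948057  0.          0.          0.          0.        ] [[ 0.6379  0.7376  0.2213  0.5571]
 [-0.7701  0.6114  0.182  -0.0886]
 [-0.0011 -0.2865  0.9581  0.3816]
 [ 0.      0.      0.      1.    ]]
[[317.41987523 226.47247914]
 [290.74182223  12.29229143]]
```

View pics/w1.png

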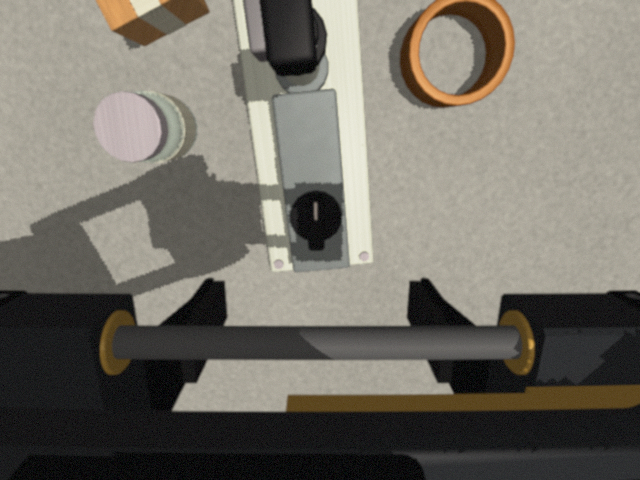

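Run:
```python
from h import *
a=cv2.imread("pics/w1.png")[150:290,240:400]; a=cv2.convertScaleAbs(a,alpha=2.2,beta=20); cv2.imwrite("pics/w1z.png",cv2.resize(a,None,fx=4.5,fy=4.5,interpolation=cv2.INTER_CUBIC))
a=camera("scene")["pixels"][80:300,130:360]; a=cv2.convertScaleAbs(a,alpha=2,beta=10); cv2.imwrite("pics/s1z.png",cv2.resize(a,None,fx=2.7,fy=2.7,interpolation=cv2.INTER_CUBIC))
```

```text
(no output)
```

View pics/w1z.png

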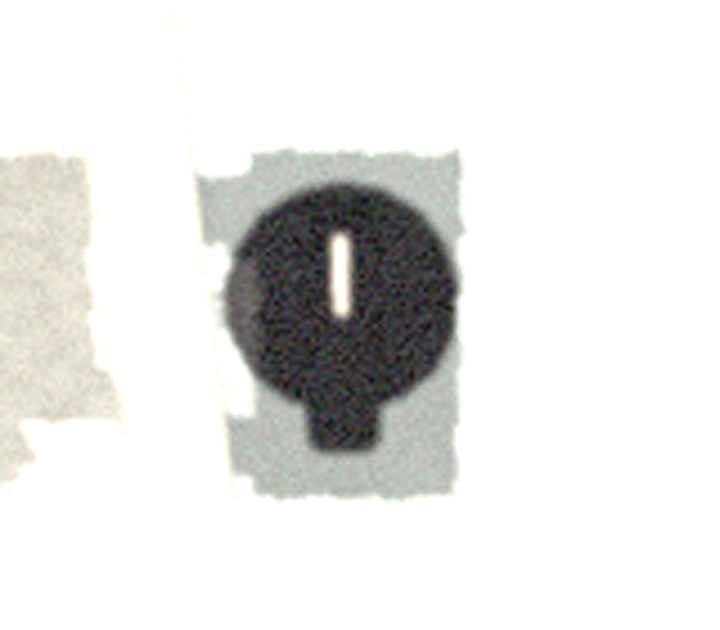

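View pics/s1z.png

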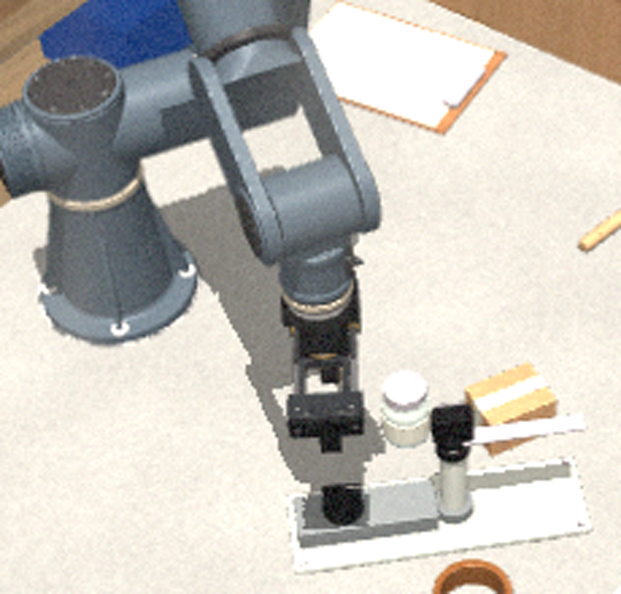

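Run:
```python
from h import *
c=camera("wrist")
Z=lambda p:(np.array(p)+.5)/4.5-.5+[240,150]
P=cast(c,Z([(340,232),(341,318),(311,449),(378,449),(343,295)]),[.083,.083,.083,.083,.051])
print(np.round(P,4)); d=P[0]-P[1]; print("line yaw",np.arctan2(d[1],d[0]))
e=P[2]-P[3]; print("end width",np.linalg.norm(e),"bar yaw from end",np.arctan2(e[1],e[0])-np.pi/2)
m=(P[2]+P[3])/2; d=P[0]-m; print("long",np.linalg.norm(d),np.arctan2(d[1],d[0]))
print("bar centre", m[:2]+.022*np.array([np.cos(.69),np.sin(.69)]))
# corners of plate in the wrist image
```

```text
[[ 0.5118 -0.1255  0.083 ]
 [ 0.4995 -0.1358  0.083 ]
 [ 0.4764 -0.1475  0.083 ]
 [ 0.4844 -0.1572  0.083 ]
 [ 0.4973 -0.138   0.051 ]]
line yaw 0.7000088133396857
end width 0.012595749359830155 bar yaw from end 0.6898077649609435
long 0.041346337243087616 0.7089881864584192
bar centre [ 0.49735322 -0.13838409]
```

The bar centre is at about (0.497,-0.138) with yaw about 0.70, so the knob is at about 0.09 rad. That agrees with the top and scene estimates. The tool is already aligned, so I'll descend and grip.

Emit:
servo_tool:
  steps: [0.06, 0, 0, 0.03, -0.01, 0.06, 0, 0, 0.06, -0.01, 0.06, 0, 0, 0.09, -0.01, 0.06, 0, 0, 0.115, -0.01, 0.06, 0, 0, 0.135, -0.01, 0.06, 0, 0, 0.15, -0.01, 0.06, 0, 0, 0.159, -0.01, 0.06, 0, 0, 0.162, -0.01, 0.06, 0, 0, 0.162, -0.01]

```text
time: 2.98
position: [0.4969, -0.1389, 0.239]
tool_rot: [0.939, 0.343, 0.0, 0.0]
ft_force: [-0.0, 0.1, 0.2]
grip_width: 0.0598
```

Emit:
servo_tool:
  steps: [0, 0, 0, 0, 0, 0, 0, 0, 0, 0, 0, 0, 0, 0, 0, 0, 0, 0, 0, 0, 0, 0, 0, 0, 0]
  force: 30

```text
time: 3.6
position: [0.4967, -0.1388, 0.2388]
tool_rot: [0.939, 0.343, 0.0, 0.0]
ft_force: [-0.2, -1.0, -0.4]
grip_width: 0.0174
```

Emit:
servo_tool:
  steps: [0, 0, 0, 0, 0, 0, 0, 0, 0, 0, 0, 0, 0, 0, 0]

```text
time: 3.98
position: [0.496, -0.138, 0.2387]
tool_rot: [0.939, 0.343, -0.001, -0.001]
ft_force: [-2.2, 5.4, 3.8]
grip_width: 0.0138
```

Emit:
servo_tool:
  steps: [0, 0, 0, 0, 0.1, 0, 0, 0, 0, 0.22, 0, 0, 0, 0, 0.34, 0, 0, 0, 0, 0.46, 0, 0, 0, 0, 0.58, 0, 0, 0, 0, 0.7, 0, 0, 0, 0, 0.82, 0, 0, 0, 0, 0.94, 0, 0, 0, 0, 1.03, 0, 0, 0, 0, 1.03, 0, 0, 0, 0, 1.03]

```text
time: 5.35
position: [0.4959, -0.1373, 0.2386]
tool_rot: [0.986, -0.165, -0.002, -0.001]
ft_force: [-1.1, 7.6, 5.1]
grip_width: 0.0137
```

Run:
```python
from h import *
o=get_obs(); print(o["grip_width"],np.round(o["ft_force"],2),np.round(o["moment"],3),np.round(o["q"],3)); rel([.497,-.1384,.24],.70)
c=camera("wrist"); cv2.imwrite("pics/w2.png",c["pixels"])
```

```text
0.013657993020022421 [-1.05  7.63  5.06] [1.473 0.168 0.011] [-0.488  0.65   1.839  0.003  0.657  1.412]
shift tool [ 0.0014  0.0007 -0.0014] turn -1.031 cur yaw -0.331 tilt z [-0.0028  0.0034 -1.    ]
```

View pics/w2.png

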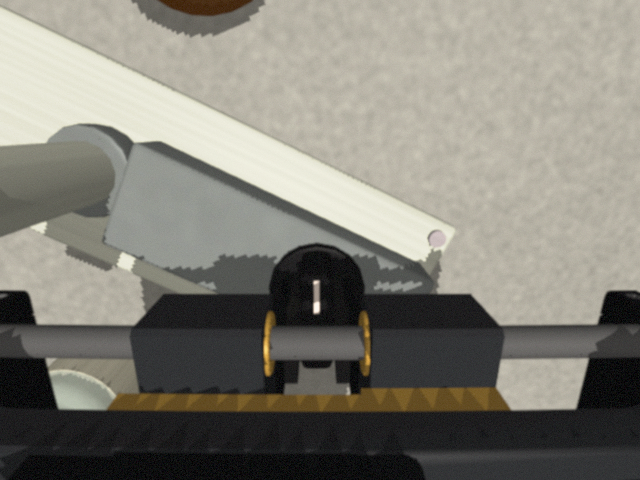

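The bar has turned with the jaws: its mark is upright at about (316,296), which puts the knob at about 1.12 rad. Next I'll release and rise.

Emit:
servo_tool:
  steps: [0.05, 0, 0, 0, 0, 0.05, 0, 0, 0, 0, 0.05, 0, 0, 0, 0, 0.05, 0, 0, 0, 0, 0.05, 0, 0, -0.02, 0, 0.05, 0, 0, -0.06, 0, 0.05, 0, 0, -0.1, 0, 0.05, 0, 0, -0.14, 0, 0.06, 0, 0, -0.165, 0, 0.087, 0, 0, -0.175, -0.1, 0.087, 0, 0, -0.175, -0.2, 0.087, 0, 0, -0.175, -0.3]

```text
time: 6.9
position: [0.4966, -0.1388, 0.414]
tool_rot: [1.0, -0.014, 0.0, 0.0]
ft_force: [-0.4, 0.8, -0.2]
grip_width: 0.0817
```

Run:
```python
from h import *
o=get_obs(); print(o["time"],np.round(o["position"],4),np.round(o["q"],3),o["grip_width"])
c=camera("wrist"); cv2.imwrite("pics/w3.png",c["pixels"]); print(proj(c,[[.497,-.1384,.083],[.5885,-.047,.192]]))
c=camera("top"); a=c["pixels"][180:310,270:410]; cv2.imwrite("pics/t3.png",cv2.resize(a,None,fx=4.5,fy=4.5,interpolation=cv2.INTER_CUBIC))
```

```text
6.9 [ 0.4966 -0.1388  0.414 ] [-0.49   0.369  1.693 -0.     1.079  1.108] 0.08170708208727313
[[315.40592645 222.17933644]
 [134.91094628 107.22225014]]
```

View pics/w3.png

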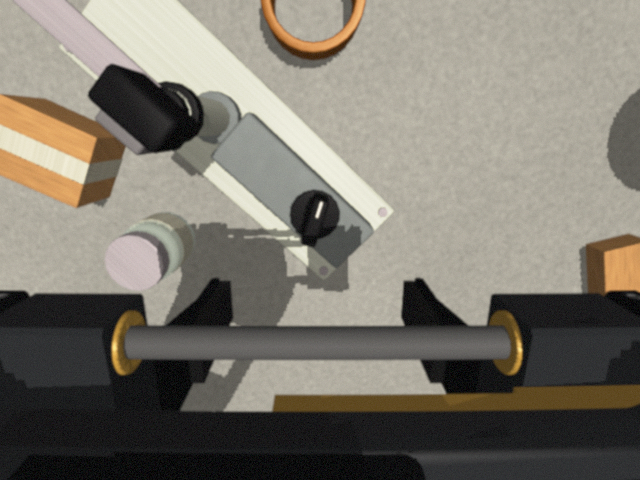

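View pics/t3.png

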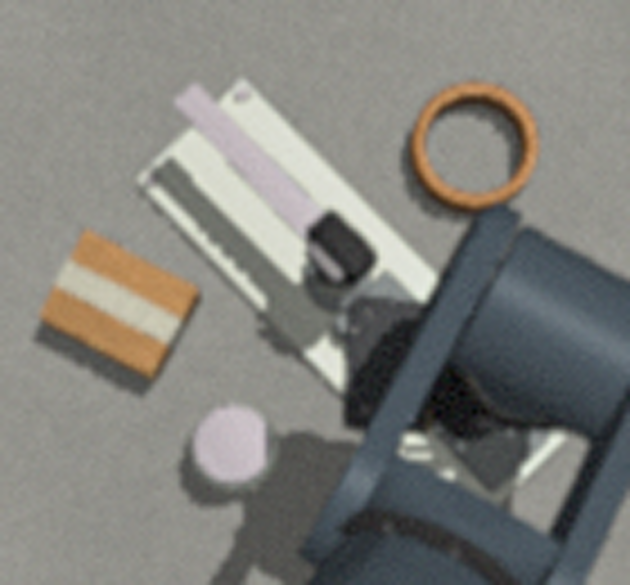

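Knob: the mark runs from about (323,200) to (316,218), so the bar yaw is about -0.36 and the knob is at about 1.1 rad, past the click. Carton, jar and tape haven't moved. Next I'll go above the handle.

Run:
```python
from h import *
rel([.588,-.0465,.42],.788)
```

```text
shift tool [ 0.0886 -0.0951 -0.0062] turn -0.8184 cur yaw -0.0304 tilt z [ 0.e+00 -2.e-04 -1.e+00]
```

Emit:
servo_tool:
  steps: [0.087, 0, 0, -0.01, -0.12, 0.087, 0.01, -0.01, -0.01, -0.24, 0.087, 0.02, -0.022, -0.01, -0.36, 0.087, 0.035, -0.037, -0.01, -0.48, 0.087, 0.05, -0.053, -0.01, -0.6, 0.087, 0.065, -0.069, -0.01, -0.72, 0.087, 0.08, -0.085, -0.01, -0.8, 0.087, 0.0886, -0.095, -0.006, -0.818, 0.087, 0.0886, -0.095, -0.006, -0.818, 0.087, 0.0886, -0.095, -0.006, -0.818]

```text
time: 8.25
position: [0.5877, -0.0468, 0.4195]
tool_rot: [0.924, 0.383, -0.001, -0.0]
ft_force: [-1.2, -0.2, 0.1]
grip_width: 0.087
```

Run:
```python
from h import *
o=get_obs(); print(o["time"],np.round(o["position"],4),np.round(o["q"],3),o["grip_width"])
rel([.588,-.0465,.338],.788)
c=camera("wrist"); cv2.imwrite("pics/w4.png",cv2.convertScaleAbs(c["pixels"],alpha=1.4,beta=10))
print(proj(c,[[.588,-.0465,.192]]))
```

```text
8.25 [ 0.5877 -0.0468  0.4195] [-0.269  0.463  1.507 -0.     1.172  0.516] 0.08704163965320962
shift tool [0.0005 0.     0.0815] turn -0.0015 cur yaw 0.7865 tilt z [-1.1e-03 -1.0e-04 -1.0e+00]
[[316.49836906 263.17312505]]
```

View pics/w4.png

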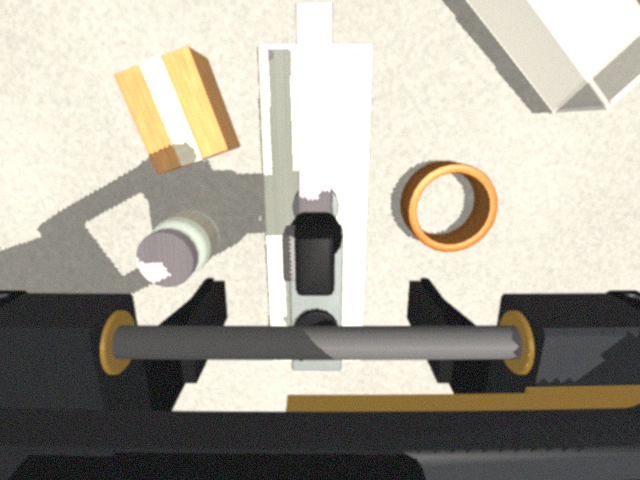

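The handle top is centred at about (316,266), against a projected (316.5,263), so it is aligned. I'll descend and squeeze.

Emit:
servo_tool:
  steps: [0.087, 0, 0, 0.02, 0, 0.087, 0, 0, 0.045, 0, 0.087, 0, 0, 0.065, 0, 0.087, 0, 0, 0.077, 0, 0.087, 0, 0, 0.081, 0, 0.087, 0, 0, 0.081, 0]

```text
time: 9.05
position: [0.5883, -0.0467, 0.339]
tool_rot: [0.923, 0.384, 0.0, 0.0]
ft_force: [0.2, 0.3, -0.3]
grip_width: 0.0869
```

Emit:
servo_tool:
  steps: [0, 0, 0, 0, 0, 0, 0, 0, 0, 0, 0, 0, 0, 0, 0, 0, 0, 0, 0, 0, 0, 0, 0, 0, 0, 0, 0, 0, 0, 0, 0, 0, 0, 0, 0, 0, 0, 0, 0, 0]
  force: 40

```text
time: 10.05
position: [0.5874, -0.0456, 0.3387]
tool_rot: [0.923, 0.384, -0.001, -0.002]
ft_force: [-3.5, 4.3, 4.1]
grip_width: 0.0242
```

The opening is 24 mm, so the button is fully in. Now I'll lift.

Emit:
servo_tool:
  steps: [0, 0, 0, -0.005, 0, 0, 0, 0, -0.015, 0, 0, 0, 0, -0.03, 0, 0, 0, 0, -0.045, 0, 0, 0, 0, -0.06, 0, 0, 0, 0, -0.075, 0, 0, 0, 0, -0.088, 0, 0, 0, 0, -0.098, 0, 0, 0, 0, -0.105, 0, 0, 0, 0, -0.109, 0, 0, 0, 0, -0.109, 0, 0, 0, 0, -0.109, 0]

```text
time: 11.55
position: [0.5874, -0.0457, 0.4472]
tool_rot: [0.923, 0.384, -0.001, -0.002]
ft_force: [-1.7, 4.8, -2.3]
grip_width: 0.0243
```

Run:
```python
from h import *
o=get_obs(); print(o["time"],np.round(o["position"],4),np.round(o["ft_force"],2),o["grip_width"])
for n in ["scene","top"]:
    c=camera(n); x,y=(225,205) if n=="scene" else (270,180)
    print(n,proj(c,[[.588+.15*.7055,-.0465+.15*.7087,.172-.024+d] for d in (0,.055,.11)]))
    a=c["pixels"][y-30:y+120,x:x+140]; a=cv2.convertScaleAbs(a,alpha=1.5,beta=10); cv2.imwrite(f"pics/{n}5.png",cv2.resize(a,None,fx=4,fy=4,interpolation=cv2.INTER_CUBIC))
```

```text
11.55 [ 0.5874 -0.0457  0.4472] [-1.69  4.77 -2.27] 0.024290785716908243
scene [[346.12833479 235.42608228]
 [347.08371352 223.74657089]
 [348.08331618 211.48745907]]
top [[311.08765689 199.68443497]
 [310.17863707 195.54983212]
 [309.19500544 191.07591494]]
```

View pics/scene5.png

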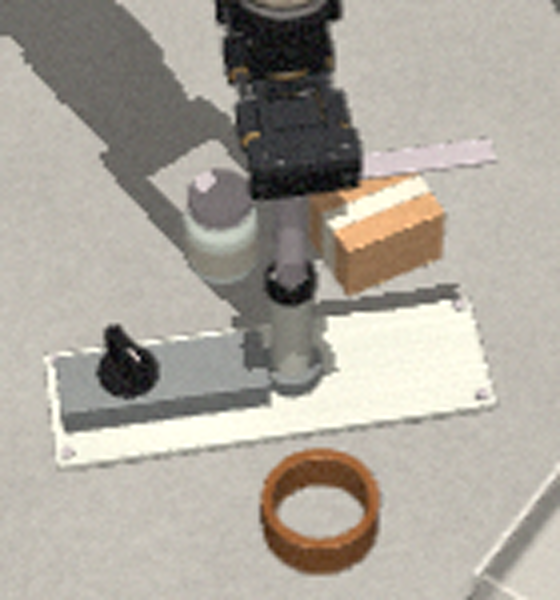

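View pics/top5.png

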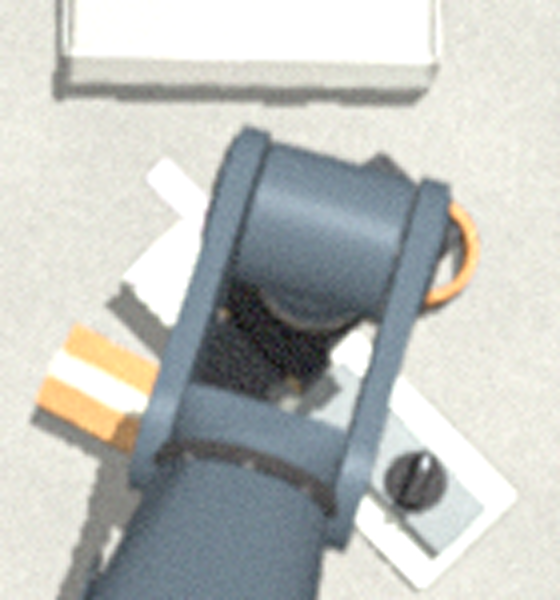

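The blade tip in the scene view is at about (348.5,212.5), against a projected (348.1,211.5) at the second stop. The knob is turned and the bystanders are in place. I'll nudge up onto the hard stop for margin.

Emit:
servo_tool:
  steps: [0, 0, 0, -0.001, 0, 0, 0, 0, -0.002, 0, 0, 0, 0, -0.002, 0, 0, 0, 0, -0.002, 0]

```text
time: 12.15
position: [0.5875, -0.0457, 0.4487]
tool_rot: [0.923, 0.384, -0.001, -0.002]
ft_force: [-2.4, 5.0, -4.6]
grip_width: 0.0245
```

Emit:
servo_tool:
  steps: [0, 0, 0, -0.001, 0, 0, 0, 0, -0.002, 0, 0, 0, 0, -0.002, 0, 0, 0, 0, -0.002, 0]

```text
time: 12.65
position: [0.5877, -0.0458, 0.4488]
tool_rot: [0.923, 0.384, -0.002, -0.002]
ft_force: [0.6, 5.5, -14.1]
grip_width: 0.0241
```

Emit:
servo_tool:
  steps: [0, 0, 0, 0.001, 0, 0, 0, 0, 0.001, 0, 0, 0, 0, 0.001, 0, 0, 0, 0, 0.001, 0]

```text
time: 13.15
position: [0.5875, -0.0458, 0.4488]
tool_rot: [0.923, 0.384, -0.001, -0.002]
ft_force: [-0.4, 5.7, -10.2]
grip_width: 0.0244
```

Run:
```python
from h import *
c=camera("scene"); a=c["pixels"][175:325,225:365]; a=cv2.convertScaleAbs(a,alpha=1.5,beta=10); cv2.imwrite("pics/scene6.png",cv2.resize(a,None,fx=4,fy=4,interpolation=cv2.INTER_CUBIC))
c=camera("wrist"); cv2.imwrite("pics/w6.png",cv2.convertScaleAbs(c["pixels"],alpha=1.4,beta=10))
o=get_obs(); print(o["time"],np.round(o["position"],4),np.round(o["ft_force"],2),o["grip_width"])
```

```text
13.25 [ 0.5876 -0.0458  0.4488] [  0.19   5.95 -10.01] 0.024297707172480507
```

View pics/scene6.png

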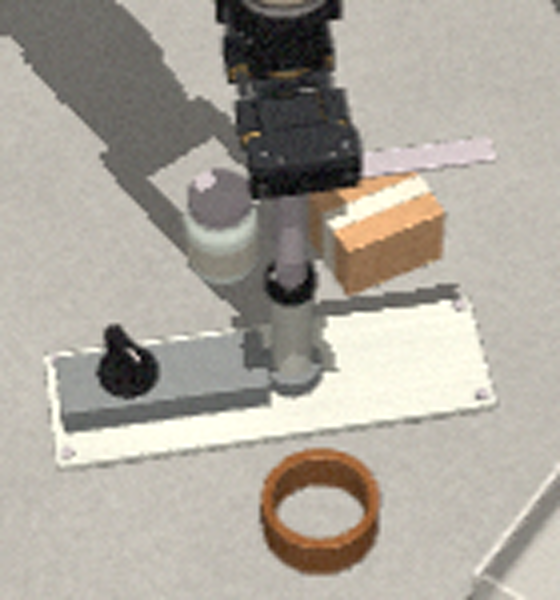

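View pics/w6.png

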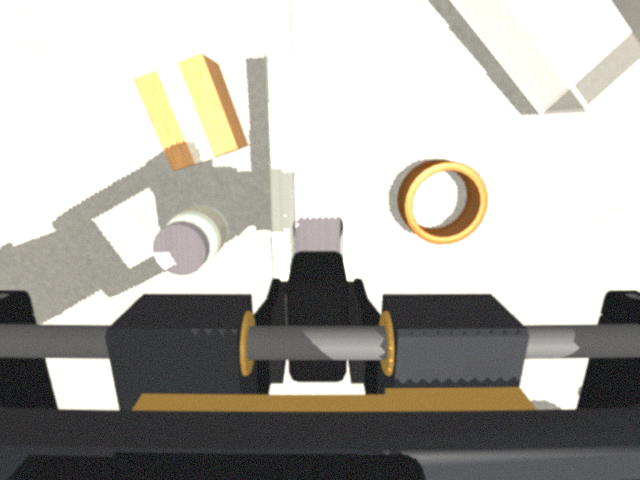

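The handle is held squarely (about x 318), the blade tip is at its top-stop pixel, the knob is turned and the bystanders haven't moved. Handing in.

```bash
python3 -c "
from rig import hand_in; print(hand_in())"
```

```text
the job is handed in; nothing more can be done
None
```

I turned the lock knob clockwise past its click, squeezed the button in the handle, and pulled the mast up to the second stop. I handed the job in at about 13.3 s with the arm still holding it there; the hand-in reported no verdict.

- **Knob:** it went from about 0.09 to about 1.1 rad. The wrist picture after release showed the bar still turned, and later scene views agree.
- **Button:** the opening on the handle was 24.3 mm, about the 25 mm of the squeezed handle, at a 40 N grip setting.
- **Mast:** the gripper rose 110 mm. The rise ended against the hard stop: a further 2 mm push gave no rise and the downward force on the tool grew to 14 N. I eased off 1 mm, leaving about 10 N. The blade tip in the scene view was within about 1 pixel of its predicted place at the second stop.
- **Bystanders:** carton, jar and tape roll looked unmoved in the last pictures. I did not look again at the cups, spoon, bowl and staple box; nothing was lowered near them.

No check failed. The top and scene views of the gauge differed by 2 to 3 mm, within the calibration and hand-read corners. The grip kept a steady sideways force of about 5 to 6 N on the tool.

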